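# Set up the slip jar: funnel in, sieve held over it

### The arm

A 7-joint arm with a two-finger parallel gripper is mounted at the origin on the work surface. World frame = base frame: x ahead of the robot, y to its left, z up, the work surface at z = 0. Lengths are in m, angles in rad, forces in N, time in s.
With the tool pointing down it reaches from about 0.4 to 0.875 m from the base axis. Payload 19.3 kg.
Tool frame: the origin (TCP) lies midway between the tips of the shut fingers; the grasp point (between the pads) lies 19 mm behind it; z points along the fingers, y is the line along which they close (so a half turn about z gives the same grasp; the last joint's range is limited). The gripper opens to 85 mm and grips with 20 to 120 N. Pads are 22 mm wide; open, the fingers measure 114 mm over their backs; the gripper's body (76 mm by 85 mm) begins 54 mm behind the grasp point. The pads swing forward as they close: fully open they stand 13 mm farther back than shut.
Start: joints at [1.178, 0.521, -0.036, 1.599, 0.021, 1.021, -0.113], TCP at [0.198, -0.593, 0.231] pointing down, gripper open.
Joint ranges: [-2.91, 2.91], [-0.3, 2.13], [-1.5, 1.42], [0.17, 2.43], [-1.26, 4.41], [0.16, 1.93], [-2.52, 2.52]. Speed limits (rad/s): [1.89, 1.89, 2.39, 2.39, 3.01, 3.01, 3.01].

### API

Orientations are given as [roll, pitch, yaw] about the fixed x, y, z axes, in that order (R = Rz(yaw) Ry(pitch) Rx(roll)).
In Python, from workcell import telemetry, grab_frame, calibration, bot, outline_of, landmark_of gives the robot as it stands. The module is installed in compiled form; this text tells all that it offers.
- The arm moves only by the shell command python3 -m inch 'ROWS' [FORCE]. ROWS is JSON, a list of rows, each a list of 7 numbers: the shift along the tool's x, y, z in m, then the turn, a rotation vector about the tool's x, y, z in rad, then the closure, from 0 (fully open) to 1 (shut). A call has 1 to 5 rows; each row shifts and turns the commanded pose from where the row before left it, along the tool's axes as they then stand; what a row does not reach is not made up. A row lasts 1/10 s, in which the tool goes at most 50 mm and 8.59 degrees, less where a joint would pass 70% of its speed; a pose out of reach is approached as far as the arm can. A call is refused whole if a number of a shift passes 0.05 or a number of a turn 0.15, either way. A call with a gripper value outside its range is refused whole. The fingers move at their own pace and stop on an object; FORCE is the grip in N (left out, the last holds). Time passes only in rows, so rows that do not move let the fingers close. It gives the time, the measured TCP pose, the force, the opening and the grip force at its end, in the units of the state.
- telemetry.observe(): the state, without advancing time (a new reading comes with each control period).
- grab_frame(name): name is "scene" or "top" or "wrist"; returns the picture (384x512x3 uint8, red, green, blue); there is no depth.
- calibration(name): a dict with "fovy" (degrees; the focal length in pixels is half the picture's height over the tangent of half this angle, whatever the lens; pixels are square), "cx", "cy" (the principal point, pixels), "pose" (4x4, takes a point from camera to world coordinates). Camera axes: x right, y down, z forward; pixel columns grow to the right and rows downward; lengths in m; the calibration is good to about 2 mm. A picture is of the moment at which its call begins: read the wrist's pose just before it. calibration takes no time and is no camera call; for the wrist camera it gives the pose at the moment of the call.
- bot.job_done(): hands the job in; it is judged then, once.
Trained networks look in the newest picture that a camera, given by its name, has taken for a name from the list of things; names that differ only in an ending like _2 or _b are one class to them, and where a whole thing is asked for, a point or a joint stands for the part that bears it (a point fixed in the world has none). Each returns a list of dicts, best first, with "score" (0 to 1); they miss things now and then, are a little off and sometimes report something else, mostly with a low value. They report only what shows in the picture. A call takes as long as a camera call. They do not tell look-alikes from the thing itself.
- outline_of(label, camera): "region" (384x512 bool, what is visible of it) and "rect" ([left, top, right, bottom] in pixels, round what is visible of it).
- landmark_of(label, camera): "xy" ([column, row] in pixels: a listed point, or the origin of a listed thing).
The state is a dict: "clock": time; "qpos": joint angles; "qd": joint speeds; "joint_efforts": joint torques, N m; "position": TCP position; "tool_rot": TCP orientation; "force": force on the tool from outside, world axes, zero at the start; "moment": the same for the moment, N m; "grip_width": finger opening in m; "finger_force": force on a finger pad.
Only numpy, scipy, OpenCV 4.12 (cv2) and the standard library are available. Lean on these libraries where they do the work, as an engineer would, in place of code of your own. Each camera call takes 0.05 s, during which the arm holds its last target. There are 200 camera calls.

### The job

Get the slip jar ready for straining. First take the metal funnel from its wooden ring stand, set it upright and fully home in the neck of the clay jar and let go of it; then swing up the hinged flap of the wooden case until it stands about upright (it stays where it is left), draw out the small sieve lying inside by its wooden handle, and hold it level, centred over the funnel's mouth a few centimetres above it without touching it. Finish while still holding the sieve there, with the funnel home, the jar upright and the flap open, and leave the vase, the lidded pot and the cup alone.

Things in the scene. Friction and masses are not known exactly. Their poses are not given: they have to be found in the camera images.
- jar_mouth (a point): Centre of the mouth of the slip jar, at rim height. The jar is a bare round clay jar standing loose on the table, about 0.9 kg, 110 mm tall, widest 108 mm across at 25 to 45 mm above the table, with a straight neck (85 to 110 mm above the table) 52 mm outside and 42 mm inside diameter. z axis: up along the jar.
- funnel_center (a point): Point on the axis of the loose aluminium funnel (86 mm tall, 0.12 kg, wall 3 mm) half-way up, 43 mm above the spout tip; z up. From the tip: spout 17-20 mm diameter, 30 mm long; cone from 20 to 64 mm over 26 mm; straight collar 64 mm, 30 mm high to the rim. Fully home, the cone rests on the jar's rim and this point is within 2 mm of the mouth's centre, the spout 43 mm down inside.
- funnel_collar (a point): Place to grip the funnel: on its axis, at the middle of the 64 mm collar, 28 mm above point funnel_center and 15 mm below the rim.
- stand: Fixed wooden ring holding the funnel upright at the start, its cone resting in the hole: outer diameter 72 mm, hole 43 mm, 55 mm tall (funnel_center then about 55 mm above the table); origin at the centre of its underside on the table.
- case: Fixed wooden case, open on top, covered by the flap; outside 160 mm along its x, 170 mm along its y, 70 mm tall, walls and floor 8 mm; origin at the centre of its underside, on the table. Its x axis points away from the robot, from the flap's handle side to its hinge side (within 0.3 rad of world x).
- flap (a joint): Angle of the flap in rad: 0 shut (lying flat on the case), 1.57 upright, 1.9 its stop, leaning back away from the robot. The stiff hinge holds the flap wherever it is left; about 3 N at the handle lifts it. The flap is a wooden board 160 x 170 x 8 mm, 0.2 kg.
- flap_handle (a point): Middle of the steel bar handle on top of the flap: a round bar, 11 mm thick, 85 mm long along the case's y axis, 35 mm off the flap's top face on two end posts, 30 mm from the flap's free (robot-side) edge and 130 mm from the hinge line, 43 mm above it when shut (113 mm above the table). Moves with the flap.
- flap_hinge (a point): Middle of the flap's hinge line, on the far (+x) top edge of the case, 70 mm above the table; the hinge line runs along the case's y axis.
- sieve_center (a point): Point on the axis of the loose round steel sieve (56 mm diameter, rim 18 mm high, 56 mm tall with its handle, 0.08 kg), 28 mm above its underside; z up, x along the handle. It lies level on the case floor under the flap, at the case's middle or up to 25 mm nearer the robot, up to 20 mm sideways. Over the funnel it clears the rim when this point is over 71 mm above funnel_center.
- sieve_handle (a point): Middle of the sieve's wooden bridge handle, 21 mm above sieve_center: a level bar over the pan, 56 mm long along the sieve's x axis, 10 mm wide, 14 mm tall, on a thin post at each end, open beneath for 24 mm down to the rim. At the start 57 mm above the table, its length within 0.25 rad of the case's x axis.
- vase: Bystander: loose clay vase with flared mouth, 80 mm diameter, 125 mm tall; origin at the centre of its underside.
- pot: Bystander: loose lidded clay pot with a knob, 90 mm diameter, 96 mm tall; origin at the centre of its underside.
- cup: Bystander: loose clay cup, 72 mm diameter, 60 mm tall; origin at the centre of its underside.
Not all that is in view belongs to the job. Leave any blue look-alike of the part that bears funnel_center alone.

How it is judged:
By the outcome, as a careful person would: the job done as asked, in the order asked, and still so for the second after the job is handed in, while the arm keeps its last pose, push and grip.
It also fails if it takes over 72 s, if anything falls off the work surface, if the arm or the gripper's body presses on something with over 40 N, if the wrist force passes 120 N, or if a joint passes its speed limit or range.

## Working session

There is one attempt and no reset: what is moved stays moved. The work goes in short steps, Python scripts to look and compute and a shell command to move; the robot and the scene stay as the last step left them, time stands still between calls to the robot, and variables do not carry over. Pictures are saved under pics/ and viewed, at most 10 in all, crops included, and the job is handed in when it is done.

```bash
mkdir -p pics
cat > h.py <<'E'
import numpy as np, cv2
from workcell import telemetry, grab_frame, calibration, bot, outline_of, landmark_of
from scipy.spatial.transform import Rotation as R
def ray(cam,xy):
    c=calibration(cam); f=192/np.tan(np.radians(c['fovy'])/2)
    P=np.array(c['pose']); d=P[:3,:3]@np.array([(xy[0]-c['cx'])/f,(xy[1]-c['cy'])/f,1]); return P[:3,3],d
def atz(cam,xy,z):
    o,d=ray(cam,xy); return o+d*(z-o[2])/d[2]
def proj(cam,p):
    c=calibration(cam); f=192/np.tan(np.radians(c['fovy'])/2); P=np.array(c['pose'])
    q=P[:3,:3].T@(np.array(p)-P[:3,3]); return np.array([c['cx']+f*q[0]/q[2],c['cy']+f*q[1]/q[2]])
def tri(o1,d1,o2,d2):
    A=np.stack([d1,-d2],1); s=np.linalg.lstsq(A,o2-o1,rcond=None)[0]; a=o1+s[0]*d1;b=o2+s[1]*d2
    return (a+b)/2,np.linalg.norm(a-b)
def pose():
    s=telemetry.observe(); return np.array(s['position']),R.from_euler('xyz',s['tool_rot']),s
def togo(p,rpy=None):
    q,r,s=pose(); print('tool shift',np.round(r.inv().apply(np.array(p)-q),4), end=' ')
    if rpy is not None: print('rotvec',np.round((r.inv()*R.from_euler('xyz',rpy)).as_rotvec(),4))
E
cat > a.py <<'E'
from h import *
np.set_printoptions(precision=4,suppress=True)
s=telemetry.observe(); print(s)
L={'jar_mouth':.11,'funnel_center':.055,'funnel_collar':.083,'stand':0,'case':0,'flap_handle':.113,'flap_hinge':.07,'vase':0,'pot':0,'cup':0}
for cam in ['scene','top']:
    im=grab_frame(cam); cv2.imwrite(f'pics/{cam}0.png',im[:,:,::-1])
    print(cam,calibration(cam)['fovy'],np.array(calibration(cam)['pose'])[:3,3])
    for n,z in L.items():
        for r in landmark_of(n,cam)[:3]:
            if r['score']>.2: print(n,round(r['score'],2),np.round(r['xy'],1),atz(cam,r['xy'],z))
E
python3 a.py
```

```text
{'clock': 0.0, 'qpos': array([ 1.1778,  0.522 , -0.0363,  1.6   ,  0.0212,  1.0211, -0.1128]), 'qd': array([ 0.0002,  0.0001, -0.0001, -0.0003, -0.0009, -0.0002, -0.0008]), 'joint_efforts': array([ -0.0011, -92.7108,   1.9802, -36.9938,   0.0179,   0.0083,
         0.    ]), 'position': array([ 0.1981, -0.5924,  0.2307]), 'tool_rot': array([-3.1405,  0.0001,  0.3227]), 'force': array([-0.1965, -0.7472, -0.7008]), 'moment': array([ 0.0251, -0.0218,  0.0398]), 'finger_force': 0.0, 'grip_width': 0.0856441226757091}
scene 42.08081866408158 [ 1.1568 -0.4907  0.9821]
jar_mouth 0.62 [289.1 132.8] [0.5113 0.278  0.11  ]
funnel_center 0.9 [191.7 199.8] [ 0.4708 -0.0288  0.055 ]
funnel_center 0.73 [211.6 236.6] [ 0.5904 -0.0689  0.055 ]
funnel_center 0.68 [233.4 186.6] [0.5108 0.0747 0.055 ]
funnel_collar 0.95 [207.5 228.6] [ 0.5839 -0.0732  0.083 ]
funnel_collar 0.56 [189.4 189.4] [ 0.4616 -0.025   0.083 ]
stand 0.92 [194.1 213.4] [ 0.4699 -0.0267  0.    ]
case 0.94 [126.4 277.5] [ 0.5072 -0.2602 -0.    ]
flap_hinge 0.9 [142.5 278.2] [ 0.579  -0.2533  0.07  ]
vase 0.68 [312.1 231.5] [0.7199 0
[... 365 characters left out ...]
.0559  0.055 ]
funnel_collar 0.95 [306.1 236.5] [ 0.4631 -0.0242  0.083 ]
funnel_collar 0.81 [260.8 224.3] [0.4952 0.0827 0.083 ]
funnel_collar 0.61 [316.6 190.1] [ 0.5748 -0.0549  0.083 ]
stand 0.54 [304.3 242.3] [ 0.4559 -0.028   0.    ]
case 0.68 [392.3 225.5] [ 0.4928 -0.2557  0.    ]
flap_handle 0.76 [407.8 238.5] [ 0.4495 -0.2557  0.113 ]
flap_handle 0.32 [302.2 243.2] [ 0.4452 -0.0112  0.113 ]
flap_hinge 0.98 [393.8 188.2] [ 0.5769 -0.2462  0.07  ]
vase 0.75 [394.5 188.6] [ 0.589  -0.2692  0.    ]
vase 0.55 [233.9 139.6] [0.7333 0.1465 0.    ]
vase 0.41 [306.9 233.7] [ 0.4777 -0.0357  0.    ]
pot 0.97 [338.6 141.2] [ 0.7212 -0.1314  0.    ]
cup 0.9 [106.8 213. ] [0.5451 0.4788 0.    ]
```

View pics/scene0.png

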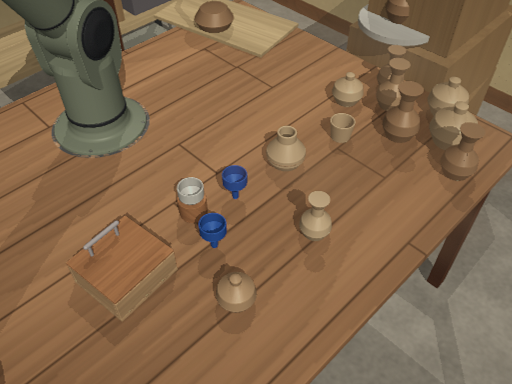

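View pics/top0.png

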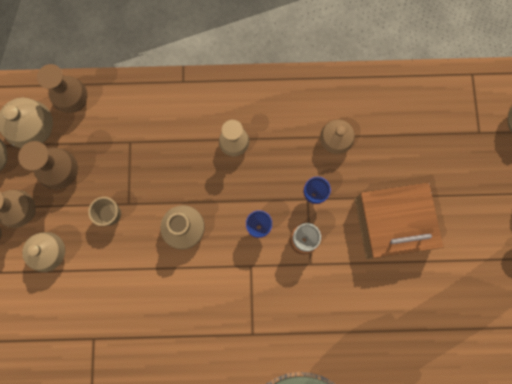

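Scene: the metal funnel sits at scene (190,188) / top (307,237), with blue look-alikes at top (259,224) and (317,190). The jar mouth is at top (178,222). The case is at top (400,220), its handle at top (392–431, 241–236).

```bash
cat > b.py <<'E'
from h import *
np.set_printoptions(precision=4,suppress=True)
def T(a,b): 
    o1,d1=ray('scene',a);o2,d2=ray('top',b); return tri(o1,d1,o2,d2)
print('jar',T((289.1,132.8),(178.7,220.6)),'hinge',T((142.5,278.2),(393.8,188.2)))
print('collar',T((189.4,189.4),(306.1,236.5)))
print('handle ends top',atz('top',(392,241),.113),atz('top',(431,236),.113))
print('handle mid',T((102,236),(411.5,238.5)))
c=np.array(calibration('wrist')['pose']);q,r,s=pose()
print('cam in tool',r.inv().apply(c[:3,3]-q),r.as_matrix().T@c[:3,:3],calibration('wrist')['fovy'])
togo((.40,-.024,.26))
E
python3 b.py
```

```text
jar (array([0.5081, 0.2776, 0.1075]), np.float64(0.005743932253321671)) hinge (array([ 0.5768, -0.2499,  0.0641]), np.float64(0.0045639020041930494))
collar (array([ 0.4626, -0.0248,  0.0837]), np.float64(0.0015671335420523182))
handle ends top [ 0.4447 -0.2188  0.113 ] [ 0.4538 -0.3099  0.113 ]
handle mid (array([ 0.451 , -0.2639,  0.1076]), np.float64(0.005002725747315025))
cam in tool [ 0.0723  0.001  -0.1419] [[-0.0004 -0.9593 -0.2824]
 [ 1.     -0.0006  0.0007]
 [-0.0008 -0.2824  0.9593]] 71.65030365547887
tool shift [ 0.3717 -0.4753 -0.0287]
```

```bash
python3 -m inch '[[0.031,-0.036,-0.008,0,0,0,0],[0.031,-0.036,-0.008,0,0,0,0],[0.031,-0.036,-0.005,0,0,0,0],[0.031,-0.036,0,0,0,0,0],[0.031,-0.036,0,0,0,0,0]]'
python3 -m inch '[[0.031,-0.036,0,0,0,0,0],[0.031,-0.036,0,0,0,0,0],[0.031,-0.036,0,0,0,0,0],[0.031,-0.036,0,0,0,0,0],[0.031,-0.036,0,0,0,0,0]]'
python3 -m inch '[[0.031,-0.036,0,0,0,0,0],[0.031,-0.036,0,0,0,0,0],[0.028,-0.034,0,0,0,0,0],[0,0,0,0,0,0,0],[0,0,0,0,0,0,0]]'
cat > c.py <<'E'
from h import *
import sys
np.set_printoptions(precision=4,suppress=True)
im=grab_frame('wrist'); cv2.imwrite('pics/'+sys.argv[1]+'.png',im[:,:,::-1])
for a in sys.argv[2:]:
    n,z=a.split(':')
    for r in landmark_of(n,'wrist')[:3]: print(n,round(r['score'],2),np.round(r['xy'],1),atz('wrist',r['xy'],float(z)))
print(pose()[0])
E
python3 c.py w1 funnel_collar:.083 funnel_center:.055 stand:0 jar_mouth:.11
```

```text
clock: 1.6
position: [0.2886, -0.3711, 0.2526]
tool_rot: [3.141, -0.0, 0.323]
force: [1.6, -0.2, 0.1]
grip_width: 0.0852
finger_force: 0.0
clock: 2.1
position: [0.3784, -0.1512, 0.2526]
tool_rot: [3.141, -0.001, 0.322]
force: [1.9, 0.5, 0.4]
grip_width: 0.0855
finger_force: 0.0
clock: 2.6
position: [0.4298, -0.0233, 0.2523]
tool_rot: [-3.141, 0.0, 0.325]
force: [0.6, -0.1, -0.2]
grip_width: 0.0855
finger_force: 0.0
funnel_collar 0.84 [325.8  52.3] [ 0.5773 -0.0556  0.083 ]
funnel_collar 0.82 [180.9  81.4] [0.5007 0.0833 0.083 ]
funnel_collar 0.79 [261.7 144.7] [ 0.4635 -0.0225  0.083 ]
funnel_center 0.87 [185.7  84.9] [0.499  0.0844 0.055 ]
funnel_center 0.61 [267.1 143.3] [ 0.4642 -0.0304  0.055 ]
funnel_center 0.6 [320.   58.2] [ 0.5765 -0.0566  0.055 ]
[ 0.4296 -0.0249  0.2524]
```

View pics/w1.png

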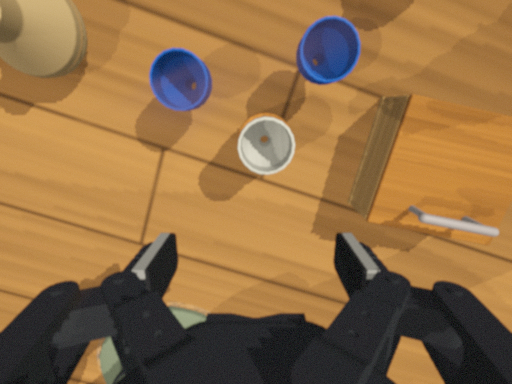

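The wrist view shows the metal funnel at (266,145), clear of the blue ones at (181,80) and (329,50). I'll fit its rim next.

```bash
cat > rim.py <<'E'
from h import *
import sys
np.set_printoptions(precision=4,suppress=True)
im=cv2.imread(sys.argv[1]); cx,cy,w=map(int,sys.argv[2:5]); z=float(sys.argv[5])
hsv=cv2.cvtColor(im,cv2.COLOR_BGR2HSV); m=((hsv[...,1]<60)&(hsv[...,2]>110)).astype(np.uint8)
k=np.zeros_like(m);k[cy-w:cy+w,cx-w:cx+w]=1;m*=k
c=max(cv2.findContours(m,0,1)[0],key=cv2.contourArea); e=cv2.fitEllipse(cv2.convexHull(c)); print(e)
P=np.array([atz('wrist',p[0],z)[:2] for p in cv2.convexHull(c)]).astype(np.float32)
(x,y),r=cv2.minEnclosingCircle(P); print('center',x,y,'r',r)
togo((x,y,.062)); togo((x,y,.25))
E
python3 rim.py pics/w1.png 266 145 40 .098
```

```text
((265.887451171875, 145.2296600341797), (56.73184585571289, 57.9329719543457), 39.025970458984375)
center 0.465244859457016 -0.02664259262382984 r 0.03212154284119606
tool shift [0.0333 0.0129 0.1904] tool shift [0.0333 0.013  0.0024]
```

```bash
python3 -m inch '[[0.033,0.013,0,0,0,0,0],[0,0,0.045,0,0,0,0],[0,0,0.045,0,0,0,0],[0,0,0,0,0,0,0],[0,0,0,0,0,0,0]]'
python3 c.py w2 funnel_collar:.083 stand:0; python3 -c "
from h import *
togo((.4652,-.0266,.06))"
```

```text
clock: 3.35
position: [0.4651, -0.0261, 0.1631]
tool_rot: [-3.141, 0.001, 0.322]
force: [0.3, 0.5, 1.3]
grip_width: 0.0852
finger_force: 0.0
funnel_collar 0.94 [255.4 194.1] [ 0.4675 -0.0269  0.083 ]
funnel_collar 0.94 [332.9  74.9] [ 0.579  -0.0534  0.083 ]
funnel_collar 0.7 [139.5 111.8] [0.5041 0.0839 0.083 ]
[ 0.4662 -0.026   0.1644]
tool shift [-1.500e-03  1.000e-04  1.044e-01]
```

View pics/w2.png

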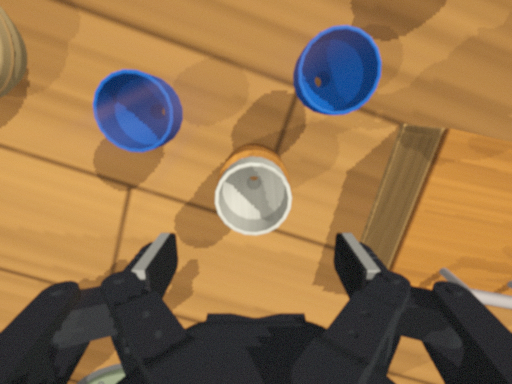

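The funnel at (254,197) is midway between the fingers. I'll go down, grip and lift it.

```bash
python3 -m inch '[[0,0,0.035,0,0,0,0],[0,0,0.035,0,0,0,0],[0,0,0.02,0,0,0,0],[0,0,0.013,0,0,0,0],[0,0,0,0,0,0,0]]'
python3 -m inch '[[0,0,0,0,0,0,0.3],[0,0,0,0,0,0,0.6],[0,0,0,0,0,0,0.9],[0,0,0,0,0,0,0.9],[0,0,0,0,0,0,0.9]]' 40
python3 -m inch '[[0,0,0,0,0,0,0.9],[0,0,-0.005,0,0,0,0.9],[0,0,-0.015,0,0,0,0.9],[0,0,-0.03,0,0,0,0.9],[0,0,-0.03,0,0,0,0.9]]'
```

```text
clock: 4.0
position: [0.4654, -0.0259, 0.0594]
tool_rot: [3.141, 0.0, 0.323]
force: [0.1, -0.1, 0.9]
grip_width: 0.0851
finger_force: 0.0
clock: 4.5
position: [0.4656, -0.0241, 0.0611]
tool_rot: [-3.141, -0.002, 0.324]
force: [-9.4, 12.9, 18.4]
grip_width: 0.064
finger_force: 39.3
clock: 5.0
position: [0.4652, -0.0259, 0.1413]
tool_rot: [3.141, -0.001, 0.323]
force: [-0.3, 0.8, -1.4]
grip_width: 0.0635
finger_force: 44.4
```

```bash
python3 -m inch '[[0,0,-0.04,0,0,0,0.9],[0,0,-0.04,0,0,0,0.9],[0,0,-0.01,0,0,0,0.9],[0,0,0,0,0,0,0.9]]'
python3 -c "
from h import *
togo((.423,.249,.235))"
```

```text
clock: 5.4
position: [0.466, -0.0261, 0.2315]
tool_rot: [3.14, -0.004, 0.322]
force: [-0.1, 0.4, -1.4]
grip_width: 0.0636
finger_force: 44.4
tool shift [ 0.0463 -0.2746 -0.0038]
```

```bash
python3 -m inch '[[0.007,-0.04,0,0,0,0,0.9],[0.007,-0.04,0,0,0,0,0.9],[0.007,-0.04,0,0,0,0,0.9],[0.007,-0.04,0,0,0,0,0.9],[0.006,-0.04,0,0,0,0,0.9]]'
python3 -m inch '[[0.006,-0.04,0,0,0,0,0.9],[0.006,-0.035,0,0,0,0,0.9],[0,0,0,0,0,0,0.9],[0,0,0,0,0,0,0.9]]'
python3 c.py w3 jar_mouth:.11 funnel_collar:.24
```

```text
clock: 5.9
position: [0.4331, 0.1759, 0.2284]
tool_rot: [3.142, 0.001, 0.323]
force: [0.9, 0.4, -1.1]
grip_width: 0.0636
finger_force: 44.4
clock: 6.3
position: [0.4209, 0.2497, 0.2282]
tool_rot: [3.141, 0.002, 0.324]
force: [-0.1, -0.4, -1.7]
grip_width: 0.0638
finger_force: 44.4
jar_mouth 0.95 [253.6  95.4] [0.5018 0.2756 0.11  ]
funnel_collar 0.96 [254.8 254.5] [0.4176 0.2462 0.24  ]
[0.4217 0.2484 0.2288]
```

View pics/w3.png

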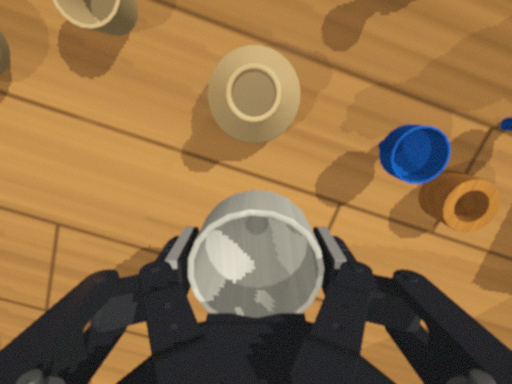

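The jar mouth shows as a ring centred at about (253,93), and the held funnel's rim spans columns 188–324.

Run:
```python
from h import *
np.set_printoptions(precision=4,suppress=True)
im=cv2.imread('pics/w3.png'); g=cv2.GaussianBlur(im,(3,3),0).astype(float)
# ring: bright; sample radial profile max from centre
def ring(c,r0,r1):
    P=[]
    for a in np.arange(0,2*np.pi,.1):
        rs=np.arange(r0,r1,.25); v=[g[int(round(c[1]+r*np.sin(a))),int(round(c[0]+r*np.cos(a)))].sum() for r in rs]
        r=rs[np.argmax(v)]; P.append((c[0]+r*np.cos(a),c[1]+r*np.sin(a)))
    P=np.float32(P); return P,cv2.fitEllipse(P)
P,e=ring((253.5,92.5),20,36); print(e)
W=np.float32([atz('wrist',p,.11)[:2] for p in P]); 
A=np.c_[2*W,np.ones(len(W))]; s=np.linalg.lstsq(A,(W**2).sum(1),rcond=None)[0]; print('jar',s[:2],'r',np.sqrt(s[2]+s[0]**2+s[1]**2))
p,r,_=pose()
for x in [(188,262),(324,262),(256,211)]: print(r.inv().apply(atz('wrist',x,p[2]+.038)-p))
togo((s[0],s[1],.20))
```

```text
((253.61253356933594, 91.29683685302734), (50.38058853149414, 52.933162689208984), 6.136306285858154)
jar [0.5048 0.2764] r 0.02313744867746597
[ 0.0074 -0.0288 -0.038 ]
[ 0.0074  0.0315 -0.038 ]
[ 0.0316  0.0014 -0.038 ]
tool shift [ 0.0877 -0.0004  0.0288]
```

```bash
python3 -m inch '[[0.03,0,0,0,0,0,0.9],[0.03,-0.001,0,0,0,0,0.9],[0.028,0,0,0,0,0,0.9],[0,0,0.025,0,0,0,0.9],[0,0,0,0,0,0,0.9]]'
python3 c.py w4 jar_mouth:.11; python3 -c "
from h import *
togo((.5048,.2764,.115))"
python3 -m inch '[[0,0,0.03,0,0,0,0.9],[0,0,0.02,0,0,0,0.9],[0,0,0.01,0,0,0,0.9],[0,0,0,0,0,0,0.9]]'
python3 -c "
from h import *
togo((.5048,.2764,.115))"
```

```text
clock: 6.95
position: [0.5042, 0.2766, 0.2016]
tool_rot: [3.141, 0.004, 0.321]
force: [-0.8, -1.1, -1.5]
grip_width: 0.0637
finger_force: 44.6
jar_mouth 0.65 [253.5 191.2] [0.5036 0.2779 0.11  ]
[0.5045 0.2776 0.2043]
tool shift [0.     0.0012 0.0893] clock: 7.45
position: [0.5045, 0.2781, 0.1443]
tool_rot: [3.141, 0.001, 0.323]
force: [0.8, -0.6, -0.3]
grip_width: 0.0636
finger_force: 44.6
tool shift [-0.0002  0.0017  0.0293]
```

```bash
python3 -m inch '[[0,0.001,0.01,0,0,0,0.9],[0,0,0.008,0,0,0,0.9],[0,0,0.005,0,0,0,0.9],[0,0,0,0,0,0,0.9]]'
python3 -m inch '[[0,0,0.004,0,0,0,0.9],[0,0,0,0,0,0,0.9]]'
python3 -m inch '[[0,0,0.002,0,0,0,0.9],[0,0,0,0,0,0,0.9]]'
```

```text
clock: 7.85
position: [0.5048, 0.2776, 0.1208]
tool_rot: [-3.141, 0.001, 0.323]
force: [-0.6, 0.2, -1.0]
grip_width: 0.0638
finger_force: 44.6
clock: 8.05
position: [0.5051, 0.2786, 0.1181]
tool_rot: [-3.141, -0.001, 0.323]
force: [-4.5, 2.3, 10.0]
grip_width: 0.0641
finger_force: 45.5
clock: 8.25
position: [0.5055, 0.2791, 0.1176]
tool_rot: [-3.14, -0.003, 0.323]
force: [-9.6, -0.3, 33.7]
grip_width: 0.0641
finger_force: 47.8
```

```bash
python3 -m inch '[[0,0,-0.004,0,0,0,0.9],[0,0,0,0,0,0,0.15],[0,0,0,0,0,0,0.05],[0,0,0,0,0,0,0],[0,0,0,0,0,0,0]]' 20
python3 -m inch '[[0,0,-0.02,0,0,0,0],[0,0,-0.04,0,0,0,0],[0,0,-0.04,0,0,0,0],[0,0,-0.04,0,0,0,0],[0,0,0,0,0,0,0]]'
python3 -m inch '[[-0.03,0.03,0,0,0,0,0],[-0.03,0.03,0,0,0,0,0],[0,0,0,0,0,0,0]]'
python3 c.py w5 jar_mouth:.11 funnel_collar:.138 funnel_center:.11
python3 - <<'E'
from h import *
for cam,n in [('scene','funnel_center'),('top','funnel_center')]:
    im=grab_frame(cam); cv2.imwrite(f'pics/{cam}5.png',im[:,:,::-1])
    print(cam,[(round(r['score'],2),np.round(r['xy'],1)) for r in landmark_of(n,cam)[:4]])
a=cv2.imread('pics/scene5.png')[90:210,220:380]; b=cv2.imread('pics/w5.png')
cv2.imwrite('pics/v5.png',np.hstack([cv2.resize(a,(400,300),interpolation=2),cv2.resize(b,(400,300))]))
E
```

```text
clock: 8.75
position: [0.5051, 0.2774, 0.1191]
tool_rot: [3.142, 0.0, 0.323]
force: [0.1, -0.1, 0.4]
grip_width: 0.0852
finger_force: 0.0
clock: 9.25
position: [0.5066, 0.2788, 0.2642]
tool_rot: [-3.14, -0.007, 0.323]
force: [0.9, -0.6, -0.4]
grip_width: 0.0853
finger_force: 0.0
clock: 9.55
position: [0.4658, 0.197, 0.259]
tool_rot: [3.139, 0.002, 0.319]
force: [1.0, 0.3, 0.5]
grip_width: 0.0854
finger_force: 0.0
jar_mouth 0.67 [192.8 120.1] [0.5051 0.2822 0.11  ]
funnel_collar 0.89 [186.  120.5] [0.5057 0.2836 0.138 ]
funnel_collar 0.78 [476.5 144.6] [0.5739 0.0064 0.138 ]
funnel_collar 0.74 [343.3 169. ] [0.5098 0.121  0.138 ]
funnel_center 0.96 [197.4 120.8] [0.5059 0.2789 0.11  ]
funnel_center 0.95 [462.1 142.3] [0.5752 0.0002 0.11  ]
funnel_center 0.6 [332.8 166.4] [0.5061 0.1229 0.11  ]
[0.4674 0.2022 0.2593]
scene [(0.93, array([234.3, 185.8])), (0.88, array([287.8, 133. ])), (0.67, array([212.3, 235.2]))]
top [(0.95, array([258.9, 224.7])), (0.72, array([316.6, 196.3]))]
```

View pics/v5.png

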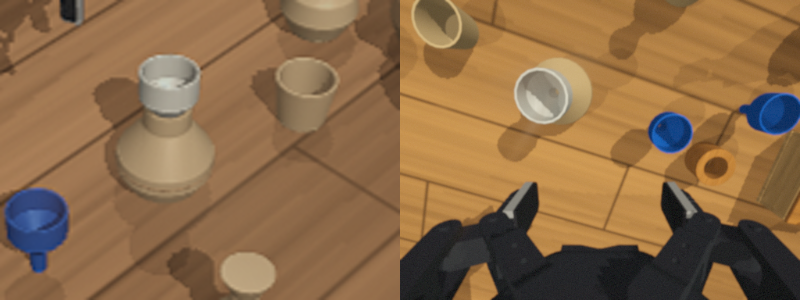

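The funnel sits upright and home in the jar, with its rim at about w5 (182,122). I'll fit the rim for its centre and radius.

```bash
python3 rim.py pics/w5.png 182 122 42 .153
python3 - <<'E'
from h import *
hx=np.array([.5768,-.2499,.07]); m=np.array([.45,-.26,.113])
m2=m-.035*np.array([0,0,0])
togo((.40,-.26,.27),(np.pi,0,.1))
E
```

```text
((182.741943359375, 121.39476013183594), (71.41459655761719, 74.97587585449219), 116.92823028564453)
center 0.5046494007110596 0.28242796659469604 r 0.03382435441017151
tool shift [ 0.0611 -0.064   0.1971] tool shift [ 0.061  -0.0641  0.0091] tool shift [-0.2108  0.4169 -0.011 ] rotvec [-0.0003  0.0004  0.2237]
```

Run:
```python
from h import *
from scipy.optimize import least_squares
im=cv2.imread('pics/w5.png')
cv2.imwrite('pics/v6.png',cv2.resize(im[75:170,130:245],None,fx=5,fy=5,interpolation=2))
```

```text
(no output)
```

View pics/v6.png

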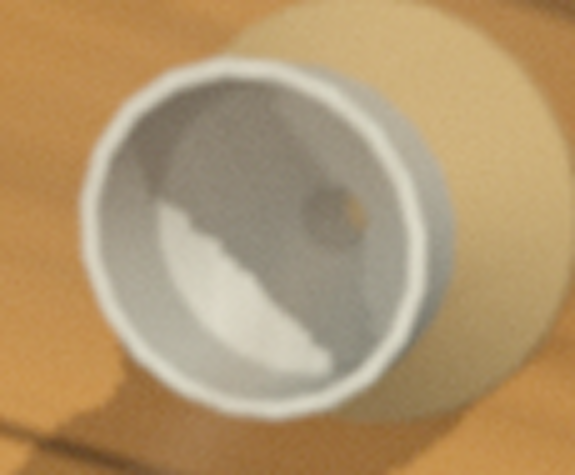

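Run:
```python
from h import *
np.set_printoptions(precision=4,suppress=True)
t=np.arange(0,6.28,.05)
for z in (.148,.153,.158,.165):
    c=atz('wrist',(180.7,122.4),z)
    for _ in range(5):
        P=np.array([proj('wrist',c+[.032*np.cos(a),.032*np.sin(a),0]) for a in t]); m=(P.max(0)+P.min(0))/2
        c=c+(atz('wrist',(180.7,122.4),z)-atz('wrist',m,z))
    print(z,c,'extent',np.ptp(P,0),'meas 69.4 72','spout',atz('wrist',(197,117.6),z-.056))
print(calibration('wrist')['pose'][:3,3])
```

```text
0.148 [0.5022 0.2856 0.148 ] extent [69.4131 71.1246] meas 69.4 72 spout [0.507  0.2835 0.092 ]
0.153 [0.5028 0.2844 0.153 ] extent [70.8106 72.555 ] meas 69.4 72 spout [0.5074 0.2826 0.097 ]
0.158 [0.5034 0.2831 0.158 ] extent [72.2656 74.0441] meas 69.4 72 spout [0.5079 0.2816 0.102 ]
0.165 [0.5043 0.2814 0.165 ] extent [74.4057 76.2344] meas 69.4 72 spout [0.5086 0.2803 0.109 ]
[0.5361 0.2242 0.4009]
```

```bash
python3 -m inch '[[0.03,-0.03,0,0,0,0,0],[0.02,-0.02,0,0,0,0,0],[0,0,0,0,0,0,0],[0,0,0,0,0,0,0],[0,0,0,0,0,0,0]]'
python3 c.py w7 funnel_collar:.138 funnel_center:.11 jar_mouth:.11
python3 - <<'E'
from h import *
im=cv2.imread('pics/w7.png'); p=np.int32(proj('wrist',(.504,.281,.153))); print(p)
x,y=np.maximum(p-60,0); print(x,y)
cv2.imwrite('pics/v7.png',cv2.resize(im[y:y+120,x:x+120],None,fx=5,fy=5,interpolation=2))
E
```

```text
clock: 10.45
position: [0.4985, 0.2643, 0.2591]
tool_rot: [3.141, 0.001, 0.322]
force: [-0.3, -0.7, -0.1]
grip_width: 0.0855
finger_force: 0.0
funnel_collar 0.83 [379.5 211.6] [0.5108 0.1282 0.138 ]
funnel_collar 0.77 [243.  173.7] [0.5043 0.278  0.138 ]
funnel_collar 0.61 [510.1 187.8] [0.5773 0.0117 0.138 ]
funnel_center 0.88 [368.8 200.6] [0.5132 0.1292 0.11  ]
funnel_center 0.69 [393.3  29.5] [0.6809 0.1823 0.11  ]
funnel_center 0.63 [492.2 180.5] [0.5794 0.0067 0.11  ]
jar_mouth 0.94 [243.7 170.6] [0.5013 0.2777 0.11  ]
[0.4988 0.2643 0.2595]
[239 176]
179 116
```

View pics/v7.png

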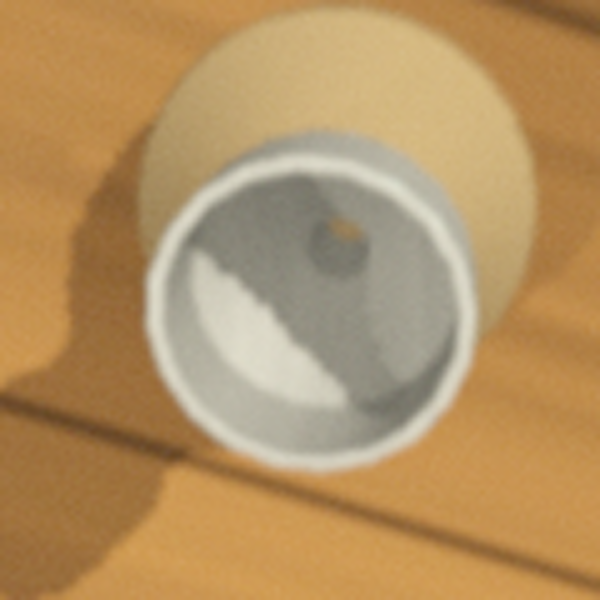

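Run:
```python
from h import *
np.set_printoptions(precision=4,suppress=True)
t=np.arange(0,6.28,.05)
def fit(px,z,r):
    c=atz('wrist',px,z)
    for _ in range(5):
        P=np.array([proj('wrist',c+[r*np.cos(a),r*np.sin(a),0]) for a in t]); c=c+atz('wrist',px,z)-atz('wrist',(P.max(0)+P.min(0))/2,z)
    return c,np.ptp(P,0)
for z in (.148,.153,.158): print(z,fit((241.2,178.8),z,.032),'meas',66.4,63.6)
for z in (.09,.095,.1): print('spout',fit((246.6,165.4),z,.007))
# jar body: left edge col 179+138/5=206.6, right 286.6, top row 116+1.4
for c in [(.504,.278),(.506,.28),(.508,.282),(.504,.283)]:
    P=np.array([proj('wrist',(c[0]+.054*np.cos(a),c[1]+.054*np.sin(a),z)) for a in t for z in(.025,.045)])
    print(c,P[:,0].min(),P[:,0].max(),P[:,1].min(),'meas 206.6 286.6 117.4')
```

```text
0.148 (array([0.5003, 0.2782, 0.148 ]), array([65.0572, 62.9792])) meas 66.4 63.6
0.153 (array([0.5016, 0.2784, 0.153 ]), array([66.3647, 64.2437])) meas 66.4 63.6
0.158 (array([0.5029, 0.2785, 0.158 ]), array([67.7259, 65.56  ])) meas 66.4 63.6
spout (array([0.5039, 0.2757, 0.09  ]), array([11.7537, 11.5553]))Traceback (most recent call last):
  File "<stdin>", line 10, in <module>
  File "<stdin>", line 7, in fit
  File "h.py", line 10, in proj
    c=calibration(cam); f=192/np.tan(np.radians(c['fovy'])/2); P=np.array(c['pose'])
ValueError: time passes only in moves, steps and waits
```

Run:
```python
from h import *
np.set_printoptions(precision=4,suppress=True)
c=calibration('wrist'); f=192/np.tan(np.radians(c['fovy'])/2); P0=np.array(c['pose']); q,r,_=pose()
off=P0[:3,3]-q
def AT(tcp,px,z):
    o=np.array(tcp)+off; d=P0[:3,:3]@[(px[0]-c['cx'])/f,(px[1]-c['cy'])/f,1]; return o+d*(z-o[2])/d[2]
for n,tcp,ctr,w,zr in [('w1',(.4296,-.0249,.2524),(266,145),22,.098),('w2',(.4652,-.026,.1635),(253.5,196),30,.098),('w5',None,(180.7,122.4),29,.153),('w7',q,(241.2,178.8),27,.153)]:
    im=cv2.imread(f'pics/{n}.png'); hs=cv2.cvtColor(cv2.GaussianBlur(im,(3,3),0),cv2.COLOR_BGR2HSV)
    y,x=np.mgrid[:384,:512]; m=np.hypot(x-ctr[0],y-ctr[1])<w*.75
    s=(m&(hs[...,1]>70)).astype(np.uint8)
    k,l,st,ce=cv2.connectedComponentsWithStats(s); 
    print(n,[(ce[i],st[i,4]) for i in range(1,k) if st[i,4]>3], 'sat med',np.median(hs[...,1][m]))
    if tcp is not None and k>1:
        i=1+np.argmax(st[1:,4]); print('  rim',AT(tcp,ctr,zr)[:2],'spot@tip',AT(tcp,ce[i],zr-.086)[:2],'@top',AT(tcp,ce[i],zr-.056)[:2])
```

```text
w1 [(array([263.6304, 138.8913]), np.int32(46))] sat med 29.0
  rim [ 0.4665 -0.0263] spot@tip [ 0.4644 -0.0271] @top [ 0.467  -0.0252]
w2 [(array([253.4516, 177.7419]), np.int32(31))] sat med 27.0
  rim [ 0.4691 -0.0243] spot@tip [ 0.4629 -0.0258] @top [ 0.4702 -0.0235]
w5 [(array([200.4375, 117.1875]), np.int32(16))] sat med 40.0
w7 [(array([247.7778, 161.5556]), np.int32(18))] sat med 29.0
  rim [0.5027 0.2788] spot@tip [0.5044 0.2751] @top [0.5101 0.2761]
```

The rim centre and height fit "home", but comparing the spout hole with the starting view suggests about 4° of tilt. I'll level it with a light two-finger press on the rim, along the tilt direction.

```bash
python3 -m inch '[[0,0,0,0,0,-0.145,0.4],[0,0,0,0,0,-0.145,0.4],[0,0,0,0,0,-0.145,0.4],[0,0,0,0,0,-0.145,0.4],[0,0,0,0,0,-0.145,0.4]]'
python3 -c "
from h import *
togo((.503,.278,.165)); print(pose()[2]['grip_width'],pose()[2]['qpos'])"
```

```text
clock: 11.15
position: [0.4988, 0.2645, 0.2595]
tool_rot: [3.141, -0.0, 1.053]
force: [-0.6, -0.7, -0.3]
grip_width: 0.0511
finger_force: 0.0
tool shift [ 0.0138 -0.0031  0.0945] 0.051077009873136625 [-0.11221604  0.46241424 -0.66735316  1.7056113   0.3180367   1.08417785
 -1.39667356]
```

```bash
python3 -m inch '[[0.014,-0.003,0.04,0,0,0,0.4],[0,0,0.035,0,0,0,0.4],[0,0,0.02,0,0,0,0.4],[0,0,0.004,0,0,0,0.4],[0,0,0,0,0,0,0.4]]'
python3 -m inch '[[0,0,0.004,0,0,0,0.4],[0,0,0.003,0,0,0,0.4],[0,0,0,0,0,0,0.4]]'
```

```text
clock: 11.65
position: [0.5032, 0.2784, 0.1605]
tool_rot: [-3.141, 0.0, 1.048]
force: [-0.6, -0.4, -0.1]
grip_width: 0.0513
finger_force: 0.0
clock: 11.95
position: [0.5033, 0.2784, 0.1536]
tool_rot: [3.141, -0.0, 1.048]
force: [-0.2, -0.1, -0.7]
grip_width: 0.0513
finger_force: 0.0
```

```bash
python3 -m inch '[[0,0,0.003,0,0,0,0.4],[0,0,0,0,0,0,0.4]]'
python3 -m inch '[[0,0,0.002,0,0,0,0.4],[0,0,0,0,0,0,0.4]]'
python3 -m inch '[[0,0,0.0015,0,0,0,0.4],[0,0,0,0,0,0,0.4]]'
```

```text
clock: 12.15
position: [0.5043, 0.2784, 0.1509]
tool_rot: [3.14, -0.001, 1.047]
force: [3.4, -1.4, 6.1]
grip_width: 0.0515
finger_force: 2.9
clock: 12.35
position: [0.5051, 0.2784, 0.1495]
tool_rot: [3.139, -0.002, 1.047]
force: [6.2, -3.0, 12.3]
grip_width: 0.0514
finger_force: 5.9
clock: 12.55
position: [0.5056, 0.2786, 0.1489]
tool_rot: [3.138, -0.003, 1.047]
force: [4.4, -5.8, 25.4]
grip_width: 0.0516
finger_force: 12.7
```

```bash
python3 -m inch '[[0,0,-0.005,0,0,0,0.4],[0,0,-0.03,0,0,0,0.4],[0,0,-0.04,0,0,0,0.4],[0,0,-0.035,0,0,0,0],[0,0,0,0,0,0.145,0]]'
python3 -m inch '[[0,0,0,0,0,0.145,0],[0,0,0,0,0,0.145,0],[0,0,0,0,0,0.145,0],[0,0,0,0,0,0.145,0],[-0.015,-0.01,0,0,0,0,0]]'
python3 -m inch '[[0,0,0,0,0,0,0],[0,0,0,0,0,0,0],[0,0,0,0,0,0,0]]'
python3 c.py w8 jar_mouth:.11
python3 - <<'E'
from h import *
im=cv2.imread('pics/w8.png'); p=np.int32(proj('wrist',(.504,.278,.153))); print(p)
x,y=np.maximum(p-60,0); print(x,y)
cv2.imwrite('pics/v8.png',cv2.resize(im[y:y+120,x:x+120],None,fx=5,fy=5,interpolation=2))
E
```

```text
clock: 13.05
position: [0.5043, 0.2797, 0.2612]
tool_rot: [3.14, -0.006, 0.903]
force: [-0.0, 1.2, -0.3]
grip_width: 0.078
finger_force: 0.0
clock: 13.55
position: [0.4868, 0.2826, 0.2566]
tool_rot: [3.141, -0.0, 0.315]
force: [-0.6, 0.6, -0.1]
grip_width: 0.0852
finger_force: 0.0
clock: 13.85
position: [0.4862, 0.283, 0.2568]
tool_rot: [3.142, -0.0, 0.323]
force: [0.6, 0.8, -0.8]
grip_width: 0.0853
finger_force: 0.0
jar_mouth 0.87 [264.  164.5] [0.5029 0.2773 0.11  ]
jar_mouth 0.52 [264.1 167.1] [0.5002 0.2762 0.11  ]
[0.4862 0.283  0.2567]
[265 172]
205 112
```

View pics/v8.png

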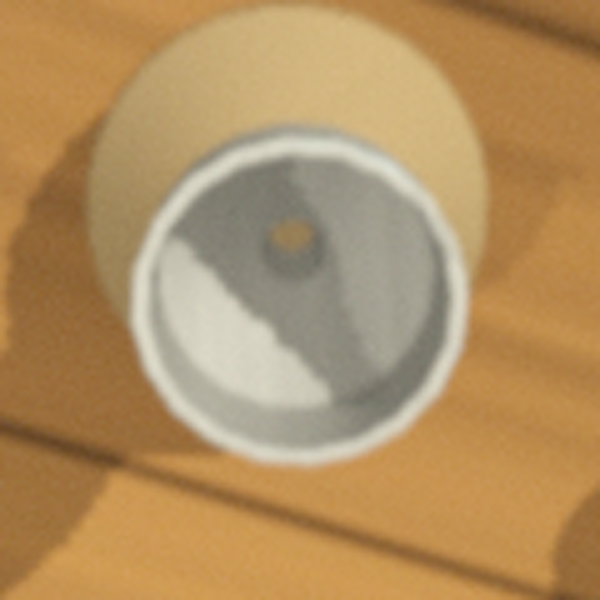

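Run:
```python
from h import *
np.set_printoptions(precision=4,suppress=True)
print(atz('wrist',(265,171.5),.153),atz('wrist',(264,161.6),.097),atz('wrist',(263.4,159),.067))
togo((.37,-.26,.27),(np.pi,0,.1))
```

```text
[0.5046 0.2783 0.153 ] [0.5038 0.2771 0.097 ] [0.5016 0.2762 0.067 ]
tool shift [-0.2822  0.4782 -0.0133] rotvec [0.     0.     0.2224]
```

The rim (0.5046, 0.2783) and spout (0.504, 0.277) now line up, matching the upright starting view. Next is the case.

```bash
python3 -m inch '[[-0.0235,0.04,-0.006,0,0,0,0],[-0.0235,0.04,-0.006,0,0,0,0],[-0.0235,0.04,0,0,0,0,0],[-0.0235,0.04,0,0,0,0,0],[-0.0235,0.04,0,0,0,0,0]]'
python3 -m inch '[[-0.0235,0.04,0,0,0,0,0],[-0.0235,0.04,0,0,0,0,0],[-0.0235,0.04,0,0,0,0,0],[-0.0235,0.04,0,0,0,0,0],[-0.0235,0.04,0,0,0,0,0]]'
python3 -m inch '[[-0.0235,0.04,0,0,0,0,0],[-0.0235,0.04,0,0,0,0,0],[0,0,0,0,0,0.11,0],[0,0,0,0,0,0.11,0],[0,0,0,0,0,0,0]]'
python3 c.py w9 flap_handle:.113 flap_hinge:.07 case:0
python3 - <<'E'
from h import *
np.set_printoptions(precision=4,suppress=True)
print(pose()[2]['qpos'])
im=cv2.imread('pics/w9.png'); hs=cv2.cvtColor(im,cv2.COLOR_BGR2HSV)
p=np.int32(proj('wrist',(.451,-.262,.113))); print('pred',p)
m=((hs[...,1]<60)&(hs[...,2]>110)).astype(np.uint8); k=np.zeros_like(m); k[max(p[1]-45,0):p[1]+45,max(p[0]-110,0):p[0]+110]=1; m*=k
c=max(cv2.findContours(m,0,1)[0],key=cv2.contourArea); b=cv2.minAreaRect(c); print(b)
B=cv2.boxPoints(b); o=sorted([0,1,2,3],key=lambda i:np.linalg.norm(B[i]-B[(i+1)%4]))
e=[(B[i]+B[(i+1)%4])/2 for i in o[:2]]; E=[atz('wrist',x,.113) for x in e]; print(e,E,'mid',(E[0]+E[1])/2,'len',np.linalg.norm(E[0]-E[1]),'dir',np.arctan2(*(E[0]-E[1])[:2]))
E
```

```text
clock: 14.45
position: [0.4373, 0.0544, 0.2689]
tool_rot: [3.141, -0.001, 0.322]
force: [1.4, 0.1, 0.4]
grip_width: 0.0852
finger_force: 0.0
clock: 14.95
position: [0.3891, -0.1727, 0.2691]
tool_rot: [3.141, -0.001, 0.323]
force: [2.0, 0.1, 0.3]
grip_width: 0.0852
finger_force: 0.0
clock: 15.45
position: [0.3705, -0.2619, 0.2687]
tool_rot: [-3.142, 0.0, 0.1]
force: [0.2, -0.5, 0.0]
grip_width: 0.0851
finger_force: 0.0
flap_handle 0.55 [261.8 101.4] [ 0.4519 -0.2607  0.113 ]
case 0.96 [258.5  65.8] [ 0.5026 -0.2529  0.    ]
[ 0.3707 -0.2613  0.2688]
[ 0.6384  0.2066 -0.1809  1.9769  0.045   0.9617 -1.0295]
pred [262 102]
((263.0115966796875, 100.02197265625), (9.553196907043457, 88.08936309814453), 88.72696685791016)
[array([218.9778, 101.0005], dtype=float32), array([307.0454,  99.0434], dtype=float32)] [array([ 0.4475, -0.2153,  0.113 ]), array([ 0.4593, -0.3082,  0.113 ])] mid [ 0.4534 -0.2617  0.113 ] len 0.09367505638787892 dir -0.12664845420629103
```

View pics/w9.png

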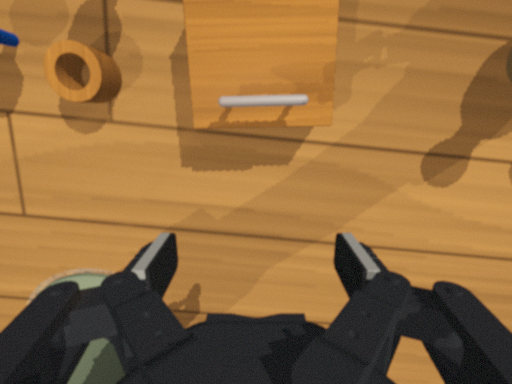

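The view shows the case at the top, its handle from (220,101) to (307,99), and no other objects near it. I'll turn the gripper to close across the bar.

```bash
python3 -m inch '[[0,0,0,0,0,-0.145,0],[0,0,0,0,0,-0.145,0],[0,0,0,0,0,-0.145,0],[0,0,0,0,0,-0.145,0],[0,0,0,0,0,-0.145,0]]' >/dev/null
python3 -m inch '[[0,0,0,0,0,-0.145,0],[0,0,0,0,0,-0.145,0],[0,0,0,0,0,-0.145,0],[0,0,0,0,0,-0.145,0],[0,0,0,0,0,-0.145,0]]'
python3 -m inch '[[0,0,0,0,0,-0.14,0.3],[0,0,0,0,0,0,0.3],[0,0,0,0,0,0,0.3]]'
python3 -c "
from h import *
togo((.452,-.2617,.094),(np.pi,0,1.69)); print(pose()[2]['qpos'])"
```

```text
clock: 16.65
position: [0.3706, -0.2613, 0.2689]
tool_rot: [3.141, 0.0, 1.561]
force: [0.2, -1.0, -0.4]
grip_width: 0.0851
finger_force: 0.0
clock: 16.95
position: [0.3705, -0.2615, 0.2688]
tool_rot: [3.142, -0.0, 1.689]
force: [-0.0, 0.0, 0.4]
grip_width: 0.0599
finger_force: 0.0
tool shift [-0.0099  0.0809  0.1748] rotvec [ 0.     -0.     -0.0007]
[ 0.83602184  0.22220687 -0.41262207  1.96782079  0.10710799  0.97235319
  0.49050008]
```

```bash
python3 -m inch '[[-0.005,0.04,0,0,0,0,0.3],[-0.005,0.041,0,0,0,0,0.3],[0,0,0.045,0,0,0,0.3],[0,0,0.045,0,0,0,0.3],[0,0,0.04,0,0,0,0.3]]'
python3 -m inch '[[0,0,0.03,0,0,0,0.3],[0,0,0.015,0,0,0,0.3],[0,0,0,0,0,0,0.3]]'
python3 -m inch '[[0,0,0,0,0,0,0.5],[0,0,0,0,0,0,0.7],[0,0,0,0,0,0,1],[0,0,0,0,0,0,1],[0,0,0,0,0,0,1]]' 25
```

```text
clock: 17.45
position: [0.452, -0.2611, 0.1369]
tool_rot: [-3.141, -0.0, 1.69]
force: [0.3, -1.0, -0.6]
grip_width: 0.0599
finger_force: 0.0
clock: 17.75
position: [0.4512, -0.2608, 0.0919]
tool_rot: [-3.139, -0.002, 1.69]
force: [0.6, -0.1, 0.8]
grip_width: 0.06
finger_force: 0.0
clock: 18.25
position: [0.452, -0.2619, 0.0947]
tool_rot: [3.142, 0.001, 1.692]
force: [-5.4, 1.1, 8.7]
grip_width: 0.0105
finger_force: 24.7
```

```bash
python3 -c "
import numpy as np
t=np.r_[0,.05:1.66:.16][:]; t=np.array([0,.05,.15,.3,.45,.6,.75,.9,1.05,1.2,1.35,1.5,1.6,1.65])
X=-.13*np.cos(t)+.043*np.sin(t);Z=.13*np.sin(t)+.043*np.cos(t)
for a,b,c in zip(t[1:],np.diff(X),-np.diff(Z)):print(a,round(b,4),round(c,4))"
```

```text
0.05 0.0023 -0.0064
0.15 0.0056 -0.0125
0.3 0.0106 -0.0176
0.45 0.0131 -0.0158
0.6 0.0153 -0.0136
0.75 0.0172 -0.0112
0.9 0.0187 -0.0085
1.05 0.0197 -0.0056
1.2 0.0204 -0.0026
1.35 0.0205 0.0005
1.5 0.0202 0.0035
1.6 0.0131 0.004
1.65 0.0064 0.0025
```

```bash
python3 -m inch '[[0,0.0023,-0.0064,0,0,0,1],[0,0.0056,-0.0125,0,0,0,1],[0,0.0106,-0.0176,0,0,0,1],[0,0,0,0,0,0,1]]'
python3 -m inch '[[0,0.0131,-0.0158,0,0,0,1],[0,0.0153,-0.0136,0,0,0,1],[0,0.0172,-0.0112,0,0,0,1],[0,0,0,0,0,0,1]]'
```

```text
clock: 18.65
position: [0.4703, -0.2597, 0.1325]
tool_rot: [-3.14, 0.001, 1.692]
force: [-11.1, -0.7, 6.3]
grip_width: 0.0101
finger_force: 25.6
clock: 19.05
position: [0.5173, -0.2541, 0.1738]
tool_rot: [3.14, 0.002, 1.693]
force: [-15.1, 0.0, 27.0]
grip_width: 0.0099
finger_force: 28.0
```

```bash
python3 -m inch '[[0,-0.001,-0.003,0,0,0,1],[0,0.0187,-0.0085,0,0,0,1],[0,0.0197,-0.0056,0,0,0,1],[0,0,0,0,0,0,1]]'
python3 -m inch '[[0,0.0204,-0.0036,0,0,0,1],[0,0.0205,0,0,0,0,1],[0,0,0,0,0,0,1]]'
```

```text
clock: 19.45
position: [0.5553, -0.249, 0.1898]
tool_rot: [3.139, 0.001, 1.693]
force: [-3.2, -0.4, 15.2]
grip_width: 0.0099
finger_force: 27.6
clock: 19.75
position: [0.5956, -0.2442, 0.1924]
tool_rot: [3.139, 0.001, 1.693]
force: [0.9, -2.8, 6.9]
grip_width: 0.0102
finger_force: 26.4
```

```bash
python3 -m inch '[[0,0.0202,0.002,0,0,0,1],[0,0.0131,0.004,0,0,0,1],[0,0.002,0.001,0,0,0,1],[0,0,0,0,0,0,1]]'
python3 -m inch '[[0,0,0,0,0,0,0.9],[0,0,0,0,0,0,0.85],[0,0,0,0,0,0,0.82],[0,0,0,0,0,0,0.82]]'
```

```text
clock: 20.15
position: [0.6292, -0.24, 0.1852]
tool_rot: [3.14, 0.0, 1.693]
force: [1.9, -2.2, 1.5]
grip_width: 0.0097
finger_force: 26.2
clock: 20.55
position: [0.6288, -0.2397, 0.1854]
tool_rot: [3.14, 0.0, 1.693]
force: [2.2, -1.1, 5.5]
grip_width: 0.0153
finger_force: 1.4
```

```bash
python3 -m inch '[[0,0,-0.005,0,0,0,0.8],[0,0,-0.01,0,0,0,0.8]]'
python3 -m inch '[[0,0,-0.02,0,0,0,0.8],[0,0,-0.02,0,0,0,0.8],[0,0,-0.02,0,0,0,0.8],[0,0,-0.03,0,0,0,0.8],[0,0,0,0,0,0,0.8]]'
```

```text
clock: 20.75
position: [0.6279, -0.2396, 0.1995]
tool_rot: [-3.14, -0.001, 1.693]
force: [0.6, 0.3, 0.6]
grip_width: 0.0171
finger_force: 0.0
clock: 21.25
position: [0.6297, -0.24, 0.2944]
tool_rot: [3.136, 0.002, 1.693]
force: [0.5, 0.3, 0.4]
grip_width: 0.0171
finger_force: 0.0
```

```bash
python3 -m inch '[[0,-0.04,0,0,0,0,0.8],[0,-0.045,0,0,0,0,0.8],[0,-0.045,0,0,0,0,0.6],[0,-0.045,0,0,0,0,0.4],[0.004,-0.045,0,0,0,0.1,0.3]]'
python3 -m inch '[[0,0,0,0,0,0.145,0.3],[0,0,0,0,0,0.145,0.3],[0,0,0,0,0,0.145,0.3],[0,0,0,0,0,0.145,0.3],[0,0,0,0,0,0.145,0.3]]' >/dev/null
python3 -m inch '[[0,0,0,0,0,0.145,0.3],[0,0,0,0,0,0.145,0.3],[0,0,0,0,0,0.145,0.3],[0,0,0,0,0,0.145,0.3],[0,0,0.02,0,0,0.145,0.3]]'
python3 -m inch '[[0,0,0,0,0,0,0.3],[0,0,0,0,0,0,0.3],[0,0,0,0,0,0,0.3]]'
python3 c.py w10 sieve_handle:.057 sieve_center:.036 flap_handle:.2 flap_hinge:.07 case:0
python3 - <<'E'
from h import *
for cam in ('scene','top'):
    im=grab_frame(cam); cv2.imwrite(f'pics/{cam}10.png',im[:,:,::-1])
    for n in ('sieve_handle','flap_handle'): print(cam,n,[(round(r['score'],2),np.round(r['xy'],1)) for r in landmark_of(n,cam)[:2]])
print('pred flap handle',proj('scene',(.622,-.24,.20)),proj('top',(.622,-.24,.20)))
r=outline_of('sieve_center','wrist'); print([(a['score'],a['rect'],int(a['region'].sum())) for a in r[:2]])
E
```

```text
clock: 21.75
position: [0.4076, -0.2629, 0.2898]
tool_rot: [3.142, 0.0, 1.592]
force: [0.2, -2.1, 0.8]
grip_width: 0.0592
finger_force: 0.0
clock: 22.75
position: [0.4105, -0.263, 0.2714]
tool_rot: [3.14, -0.003, 0.137]
force: [0.5, 0.1, -1.5]
grip_width: 0.0597
finger_force: 0.0
clock: 23.05
position: [0.4099, -0.2627, 0.2704]
tool_rot: [3.141, -0.001, 0.146]
force: [0.1, -0.3, -0.2]
grip_width: 0.0599
finger_force: 0.0
sieve_handle 0.58 [247.3 102.8] [ 0.4886 -0.2422  0.057 ]
sieve_center 0.85 [245.1 103.2] [ 0.488  -0.2387  0.036 ]
sieve_center 0.26 [ 98.7 100.1] [ 0.4637 -0.0436  0.036 ]
flap_hinge 0.59 [261.5  17.4] [ 0.5813 -0.2462  0.07  ]
case 0.96 [259.9  93. ] [ 0.5056 -0.2568  0.    ]
case 0.57 [248.  103.6] [ 0.4885 -0.2416  0.    ]
[ 0.4097 -0.2627  0.2698]
scene sieve_handle [(0.26, array([286.3, 131.5]))]
scene flap_handle [(0.67, array([154.3, 251. ]))]
top sieve_handle [(0.86, array([393. , 222.9])), (0.21, array([393.2, 222.9]))]
top flap_handle [(0.82, array([404.7, 156.6])), (0.61, array([391.6, 226.6]))]
pred flap handle [150.38597182 250.68140361] [406.41392949 156.66062173]
[(0.84, [226.4, 78.5, 265.1, 124.9], 1360)]
```

```bash
cat > sv.py <<'E'
from h import *
import sys
np.set_printoptions(precision=4,suppress=True,linewidth=150)
im=cv2.imread('pics/w10.png'); hs=cv2.cvtColor(im,cv2.COLOR_BGR2HSV)
grab_frame('wrist'); r=outline_of('sieve_center','wrist')[0]['region'].astype(np.uint8)
s=hs[...,1]; t,_=cv2.threshold(s[r>0].reshape(-1,1),0,255,cv2.THRESH_OTSU); print('otsu',t,np.percentile(s[r>0],[5,25,50,75,95]))
for y in range(76,128,4): print(y,s[y,222:270:3],hs[y,222:270:3,2])
m=((s>t)&(r>0)).astype(np.uint8)
k,l,st,ce=cv2.connectedComponentsWithStats(m)
for i in range(1,k):
    if st[i,4]>60:
        c=cv2.findContours((l==i).astype(np.uint8),0,1)[0][0]; b=cv2.minAreaRect(c); print(st[i],ce[i],b, atz('wrist',ce[i],.062))
E
python3 sv.py
```

```text
otsu 99.0 [ 26.  32.  44. 113. 173.]
76 [136 138 140 133 131 128 134 138 123 134 131 128 130 132 133 132] [152 150 151 157 170 170 171 170 170 170 171 171 167 156 155 156]
80 [133 128 131 131 128 133 130 125 126 153 154 141 133 129 137 132] [155 157 156 161 174 175 174 172 160 160 152 150 155 156 154 153]
84 [147 128 127 131 125  83  48  48  83 165 165  95 117 137 132 132] [151 157 155 162 173 168 154 142 145 161 159 145 152 154 154 154]
88 [132 131 136 111  49  56  48  35 120 175 160  53  48  83 130 135] [154 154 154 154 150 128 144 160 157 162 153 136 132 145 153 153]
92 [128 130 125  52  51  38  40  42 163 166 113  35  32  46  82 138] [157 157 155 147 119 160 140 152 161 158 144 144 157 123 147 155]
96 [130 131  71  50  46  39  41  69 168 162  57  36  30  35  43 122] [163 161 161 127 132 151 138 147 161 156 147 149 137 125 131 155]
100 [129 126  49  40  43  38  32 118 178 158  36  31  28  24  32  98] [156 158 152 134 132 141 152 155 159 150 136 146 129 139 127 158]
104 [135 133  43  48  35  34  32 171 172 113  29  28  32  31  28  82] [160 161 154 118 131 134 157 155 159 142 134 15
[... 168 characters left out ...]
118  37  33  28 133 173 160  29  29  26  24  22  52 131] [164 163 162 151 125 135 148 158 147 143 143 120 130 128 156 169]
116 [132 135 134  95  31  35 167 184 109  27  26  21  17  48 128 125] [160 159 160 163 150 123 157 154 136 124 126 131 136 160 169 219]
120 [130 128 137 129 120  97 179 175  61  25  27  32  76 125 122 122] [159 158 155 166 177 157 155 156 125 123 131 159 164 184 221 224]
124 [141 132 139 136 133 137 152 160 105 105 123 134 124 122 126 121] [154 157 154 158 175 169 156 156 168 170 174 175 181 218 222 223]
[238  78  18  46 345] [246.2232 100.5217] ((245.4319305419922, 100.75186920166016), (9.210088729858398, 46.31135940551758), 15.124007225036621) [ 0.4907 -0.2406  0.062 ]
```

Run:
```python
from h import *
np.set_printoptions(precision=4,suppress=True)
c=np.array([245.4,100.75]); d=22*np.array([.261,-.965])
a=atz('wrist',c+d,.060);b=atz('wrist',c-d,.060);m=(a+b)/2;yaw=np.arctan2(*(a-b)[1::-1])
print(a,b,m,'yaw',yaw,'len',np.linalg.norm(a-b))
togo((m[0],m[1],.10),(np.pi,0,yaw)); print(proj('top',(m[0],m[1],.057)))
```

```text
[ 0.5159 -0.2433  0.06  ] [ 0.4635 -0.2357  0.06  ] [ 0.4897 -0.2395  0.06  ] yaw -0.144471684498283 len 0.05291149272573126
tool shift [ 0.0825 -0.0115  0.1696] rotvec [-0.      0.      0.2873]
[392.439  224.2363]
```

```bash
python3 -m inch '[[0.041,-0.006,0,0,0,0,0.3],[0.0415,-0.0055,0,0,0,0,0.3],[0,0,0.04,0,0,0.1437,0.35],[0,0,0.04,0,0,0.1437,0.35],[0,0,0.04,0,0,0,0.35]]'
python3 -m inch '[[0,0,0.03,0,0,0,0.35],[0,0,0,0,0,0,0.35],[0,0,0,0,0,0,0.35]]'
python3 c.py w11 sieve_handle:.057
python3 - <<'E'
from h import *
np.set_printoptions(precision=4,suppress=True)
im=cv2.imread('pics/w11.png'); hs=cv2.cvtColor(im,cv2.COLOR_BGR2HSV); s=hs[...,1]
r=outline_of('sieve_handle','wrist'); print([(a['score'],a['rect']) for a in r[:2]])
m=((s>105)&(r[0]['region'])).astype(np.uint8); k,l,st,ce=cv2.connectedComponentsWithStats(m); i=1+np.argmax(st[1:,4])
b=cv2.minAreaRect(cv2.findContours((l==i).astype(np.uint8),0,1)[0][0]); print(b); 
p,q,_=pose(); print('tool offset of handle',q.inv().apply(atz('wrist',b[0],.061)-p))
togo((.4897,-.2395,.040),(np.pi,0,-.1445))
E
```

```text
clock: 24.3
position: [0.4898, -0.2394, 0.1483]
tool_rot: [3.141, -0.0, -0.15]
force: [0.4, -0.3, -0.9]
grip_width: 0.0556
finger_force: 0.0
clock: 24.6
position: [0.4899, -0.2396, 0.1202]
tool_rot: [-3.141, 0.0, -0.145]
force: [0.1, -0.6, 1.0]
grip_width: 0.0556
finger_force: 0.0
sieve_handle 0.68 [ 63.2 235.5] [ 0.4844 -0.0744  0.057 ]
sieve_handle 0.6 [255.2 205. ] [ 0.488  -0.2403  0.057 ]
[ 0.4906 -0.2399  0.1213]
[(0.68, [225.2, 160.4, 285.7, 237.8])]
((255.0, 202.99996948242188), (11.999998092651367, 65.99998474121094), 0.0)
tool offset of handle [0.0005 0.0005 0.0604]
tool shift [-0.0012 -0.0004  0.0814] rotvec [ 0.0006 -0.0026 -0.0004]
```

```bash
python3 -m inch '[[0,0,0.03,0,0,0,0.35],[0,0,0.03,0,0,0,0.35],[0,0,0.015,0,0,0,0.35],[0,0,0.004,0,0,0,0.35],[0,0,0,0,0,0,0.5]]'
python3 -m inch '[[0,0,0,0,0,0,0.7],[0,0,0,0,0,0,1],[0,0,0,0,0,0,1],[0,0,0,0,0,0,1],[0,0,0,0,0,0,1]]' 40
python3 -m inch '[[0,0,-0.005,0,0,0,1],[0,0,-0.02,0,0,0,1],[0,0,-0.03,0,0,0,1],[0,0,-0.03,0,0,0,1],[0,0,0,0,0,0,1]]'
```

```text
clock: 25.25
position: [0.4901, -0.2398, 0.0414]
tool_rot: [3.141, -0.001, -0.145]
force: [-0.3, 0.6, 0.4]
grip_width: 0.0431
finger_force: 0.0
clock: 25.75
position: [0.4903, -0.2398, 0.0417]
tool_rot: [3.141, -0.002, -0.145]
force: [-1.1, -0.1, 9.2]
grip_width: 0.0093
finger_force: 42.9
clock: 26.25
position: [0.4914, -0.2404, 0.1296]
tool_rot: [3.14, -0.005, -0.145]
force: [0.0, 0.1, -1.3]
grip_width: 0.0089
finger_force: 41.5
```

```bash
python3 -m inch '[[0,0,-0.04,0,0,0,1],[0,0,-0.04,0,0,0,1],[0,0,-0.04,0,0,0,1],[-0.0048,-0.02,0,0,0,0,1],[-0.0048,-0.035,0,0,0,0,1]]'
python3 -m inch '[[-0.0048,-0.035,0,0,0,0,1],[-0.0048,-0.035,0,0,0,0,1],[-0.0048,-0.035,0,0,0,0,1],[-0.0048,-0.035,0,0,0,0,1],[-0.0048,-0.035,0,0,0,0,1]]'
python3 -m inch '[[-0.0048,-0.035,0,0,0,0,1],[-0.0048,-0.035,0,0,0,0,1],[-0.0048,-0.035,0,0,0,0,1],[-0.0048,-0.035,0,0,0,0,1],[-0.0048,-0.035,0,0,0,0,1]]'
python3 -m inch '[[0,0,0,0,0,0,1],[0,0,0,0,0,0,1]]'
python3 -c "
from h import *
togo((.504,.278,.235),(np.pi,0,-.145))"
```

```text
clock: 26.75
position: [0.4879, -0.185, 0.2466]
tool_rot: [3.141, -0.002, -0.148]
force: [0.1, 1.0, -1.5]
grip_width: 0.009
finger_force: 41.4
clock: 27.25
position: [0.4892, -0.0058, 0.2456]
tool_rot: [3.142, -0.0, -0.145]
force: [1.3, 0.1, -0.8]
grip_width: 0.0088
finger_force: 41.4
clock: 27.75
position: [0.4908, 0.1708, 0.2456]
tool_rot: [3.141, -0.0, -0.145]
force: [0.8, 0.3, -1.1]
grip_width: 0.0091
finger_force: 41.4
clock: 27.95
position: [0.4908, 0.1699, 0.2454]
tool_rot: [3.141, 0.0, -0.143]
force: [0.0, -0.2, -1.5]
grip_width: 0.0092
finger_force: 41.4
tool shift [-0.0024 -0.1089  0.0103] rotvec [0.0003 0.0004 0.0017]
```

```bash
python3 c.py w12 jar_mouth:.11 funnel_collar:.138 sieve_handle:.2605 sieve_center:.2395
python3 - <<'E'
from h import *
p=np.int32(proj('wrist',(.504,.278,.153))); print(p)
im=cv2.imread('pics/w12.png'); hs=cv2.cvtColor(im,cv2.COLOR_BGR2HSV)
q,r,_=pose(); print('handle pix pred',proj('wrist',q+r.apply([0,0,-.012])),'pan pix pred',proj('wrist',q+r.apply([0,0,.016])))
o=outline_of('sieve_center','wrist'); print([(a['score'],a['rect']) for a in o[:2]])
o=outline_of('funnel_center','wrist'); print([(a['score'],a['rect']) for a in o[:3]])
E
python3 rim.py pics/w12.png $(python3 -c "
from h import *
p=np.int32(proj('wrist',(.504,.278,.153)));print(p[0],p[1])") 50 .153
```

```text
jar_mouth 0.58 [251.8 235.6] [0.4262 0.1813 0.11  ]
funnel_collar 0.75 [322.2 152.9] [0.5151 0.1004 0.138 ]
funnel_collar 0.62 [142.3 187.1] [0.5073 0.2767 0.138 ]
funnel_collar 0.58 [445.1  63. ] [ 0.5772 -0.01    0.138 ]
sieve_handle 0.56 [258.1 254.1] [0.4891 0.1664 0.2605]
sieve_center 0.81 [255.  237.1] [0.4888 0.1683 0.2395]
[0.4912 0.1686 0.2457]
[135 195]
handle pix pred [253.82950633 248.50379913] pan pix pred [254.06802794 226.80783403]
[(0.84, [210.7, 181.4, 296.9, 304.5])]
[(0.7, [291.2, 125.0, 355.1, 185.2]), (0.64, [407.3, 27.2, 487.5, 92.7]), (0.59, [101.3, 157.9, 180.9, 227.9])]
((141.2118377685547, 190.73939514160156), (69.48942565917969, 76.65797424316406), 75.90089416503906)
center 0.506712019443512 0.271942138671875 r 0.037124667316675186
tool shift [ 0.0004 -0.1042  0.1837] tool shift [ 0.0004 -0.1042 -0.0043]
```

```bash
cat > chk.py <<'E'
from h import *
np.set_printoptions(precision=1,suppress=True)
t=np.arange(0,6.28,.1)
c=calibration('wrist');f=192/np.tan(np.radians(c['fovy'])/2);P=np.array(c['pose'])
def ext(pts):
    q=(np.array(pts)-P[:3,3])@P[:3,:3]; u=np.c_[c['cx']+f*q[:,0]/q[:,2],c['cy']+f*q[:,1]/q[:,2]]; return np.r_[u.min(0),u.max(0)]
for x,y in [(.504,.278),(.506,.278),(.504,.276)]:
    print(x,y,ext([(x+.032*np.cos(a),y+.032*np.sin(a),z) for a in t for z in (.123,.153)]))
q,r,_=pose()
for dx in (-.002,0,.002): print('pan',dx,ext([q+r.apply([dx+.028*np.cos(a),.028*np.sin(a),z]) for a in t for z in (.016,.034)]))
print('bar',ext([q+r.apply([x,y,z]) for x in(-.028,.028) for y in(-.005,.005) for z in (-.0235,-.0095)]))
E
python3 chk.py
```

```text
0.504 0.278 [101.  155.4 179.4 226.7]
0.506 0.278 [100.3 153.4 179.  224.8]
0.504 0.276 [103.1 155.1 181.3 226.5]
pan -0.002 [210.9 180.8 297.3 267.4]
pan 0 [210.8 178.  297.4 264.8]
pan 0.002 [210.6 175.1 297.5 262.2]
bar [243.  198.4 264.1 306.3]
```

```bash
python3 -m inch '[[-0.001,-0.03,0,0,0,0,1],[-0.001,-0.03,0,0,0,0,1],[0,-0.03,0,0,0,0,1],[0,-0.019,0,0,0,0,1],[0,0,0,0,0,0,1]]'
python3 -m inch '[[0,0,0.013,0,0,0,1],[0,0,0.013,0,0,0,1],[0,0,0,0,0,0,1],[0,0,0,0,0,0,1],[0,0,0,0,0,0,1]]'
python3 - <<'E'
from h import *
np.set_printoptions(precision=4,suppress=True)
togo((.504,.278,.219),(np.pi,0,-.145))
for cam in ('scene','top'):
    grab_frame(cam)
    for n,z in (('sieve_handle',.238),('sieve_center',.217),('funnel_center',.11),('jar_mouth',.11),('flap_handle',.2)):
        print(cam,n,[(round(r['score'],2),np.round(r['xy'],1),atz(cam,r['xy'],z)[:2]) for r in landmark_of(n,cam)[:2]])
    print(proj(cam,(.504,.278,.217)),proj(cam,(.504,.278,.11)))
E
```

```text
clock: 28.8
position: [0.5045, 0.2801, 0.2454]
tool_rot: [-3.141, 0.001, -0.142]
force: [-0.7, -0.9, -2.3]
grip_width: 0.0094
finger_force: 41.4
clock: 29.3
position: [0.505, 0.2775, 0.2199]
tool_rot: [-3.141, -0.0, -0.145]
force: [-0.7, 0.7, -0.8]
grip_width: 0.009
finger_force: 41.4
tool shift [-0.0011 -0.0004  0.0009] rotvec [-0.0002 -0.0003 -0.0001]
scene sieve_handle [(0.58, array([288.8,  89.6]), array([0.496 , 0.2838])), (0.5, array([234.2, 300.2]), array([ 0.8288, -0.2133]))]
scene sieve_center [(0.92, array([290.2,  99.1]), array([0.5065, 0.2792]))]
scene funnel_center [(0.9, array([233.9, 187.5]), array([0.5521, 0.04  ])), (0.85, array([212.9, 235.6]), array([ 0.624 , -0.0901]))]
scene jar_mouth [(0.73, array([286. , 129.6]), array([0.4968, 0.2817])), (0.41, array([151.4, 253.8]), array([ 0.5685, -0.2145]))]
scene flap_handle [(0.59, array([151. , 249.2]), array([ 0.62  , -0.2371]))]
[289.1379  98.8846] [287.0666 131.5109]
top sieve_handle []
top sieve_center []
top funnel_center [(0.98, array([317. , 195.4]), array([ 0.5569, -0.0515])), (0.8, array([256. , 225.9]), array([0.4885, 0.0944]))]
top jar_mouth []
top flap_handle [(0.74, array([406.3, 156.2]), array([ 0.6231, -0.2398]))]
[169.0133 215.1427] [177.3635 221.4317]
```

```bash
python3 -m inch '[[-0.001,0,0,0,0,0,1],[0,0,0,0,0,0,1],[0,0,0,0,0,0,1],[0,0,0,0,0,0,1]]'
python3 -c "
from h import *
print(bot.job_done())"
```

```text
clock: 30.3
position: [0.5038, 0.2778, 0.2196]
tool_rot: [-3.142, 0.0, -0.145]
force: [0.1, -1.5, -0.2]
grip_width: 0.0089
finger_force: 41.4
the job is handed in; nothing more can be done
None
```

The job was handed in at about 30 s: the funnel is home and upright in the jar, the flap is open at about 1.6 rad, and the sieve is held level over the funnel's mouth, about 3 cm above the rim and centred to within 1–2 mm; no verdict came back.

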